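Fit the metering pump's access cover and hold it shut

TASK

Put the pump's loose access cover rim-down into the opening on top of the metering pump, as it lies now with the knob still crosswise. Then turn its quarter-turn knob clockwise until the slot in the knob lines up with the two ribs on the cover, and press the cover down against its sprung seal until it is flush on the pump all round. Finish while still holding it pressed flush, and leave the other things on the bench alone.

Things in the scene. Friction and masses are not known exactly. Their poses are not given: they have to be found in the camera images.
- pump: Metering pump, a grey painted box 220 (x) x 180 (y) x 75 high, fixed to the bench; origin at the centre of its underside. In its top is a rectangular opening 116 (along x) x 86 (along y), centred. Round the inside lies a sprung rubber seal that meets the cover's rim.
- opening (a point): Centre of the opening, level with the pump's top (75 above the bench); axes as the pump's.
- cheeks (a point): Middle of the slot between two steel cheeks inside the opening, level with the cheeks' tops, 5 below the pump's top. Cheeks 64 long, the slot 15 wide, running along the pump's x. It takes the knob's crossbar only when knob and slot are in line.
- cover: Loose aluminium cover, 220 to 340 g, rim-down on the bench. Plate 136 (x) x 106 (y) x 5, its upper face 21 above the origin; under it a rim 110 x 80 outside, 16 deep, 3 clearance all round in the opening. Origin: centre of the rim's lower edge; z up. Two dark ribs on the plate lie along its x. Fits either way round, long side along the pump's x. Home: origin 16 below opening.
- crossbar (a point): Centre of the round steel crossbar under the plate, turned by the knob and parallel to its bar: 8 thick, 52 long, its underside 4 above the cover's origin. Knob out of line: the bar rests on the cheeks and the cover stays 7 proud. In line: the cover drops to the seal, 5 proud, and needs about 7 N to press flush; let go, it springs up.
- knob_top (a point): Centre of the top of the knob, 57 above the cover's origin, on the turning axis at the cover's centre; its x axis runs along the knob's bar. The knob is a black upright bar 46 long x 14 wide x 32 tall, light slot line along its top, on a steel disc 48 across and 4 thick that lies on the plate.
- knob (a joint): Angle of the knob on the cover, rad: 0 when the bar, its slot and the crossbar lie along the cover's x (in line with the ribs), growing counter-clockwise seen from above. It starts at 0.9 to 1.45, so it is turned clockwise; it can turn from -0.4 to 1.65, with no stop or click at 0. Slight friction (0.06 N m): the cover follows the knob when lifted.
- seal (a joint): How far the rubber seal is pressed down, m: 0 free, 0.005 when the cover is flush. Spring 4 N at 0, 9 N at 0.005.
- jar: Closed jar, 70 across x 110 high, bystander; origin at its underside.
- cup: Open cup, 76 across x 90 high, bystander; origin at its underside.
- driver: Screwdriver lying on the bench, bystander.
Mind the look-alikes: they are no part of the job. There is more than one size of the cover; the job needs the smallest.

How it is judged:
By the outcome, as a careful person would: the job done as asked, in the order asked, and still so for the second after the job is handed in, while the arm keeps its last pose, push and grip.
It also fails if it takes over 42 s, if anything falls off the work surface, if the arm or the gripper's body presses on something with over 40 N, if the wrist force passes 120 N, or if a joint passes its speed limit or range.

ROBOT

A 6-joint arm with a two-finger parallel gripper is mounted at the origin on the work surface. World frame = base frame: x ahead of the robot, y to its left, z up, the work surface at z = 0. Lengths are in m, angles in degrees, forces in N, time in s.
With the tool pointing down it reaches from about 0.275 to 0.875 m from the base axis. Payload 12.5 kg.
Tool frame: the origin (TCP) lies at the very end of the fingers, on their centre line; the grasp point (between the pads) lies 19 mm behind it; z points along the fingers, y is the line along which they close (so a half turn about z gives the same grasp; the last joint's range is limited). The gripper opens to 85 mm and grips with 20 to 120 N. Pads are 22 mm wide; open, the fingers measure 114 mm over their backs; the gripper's body (76 mm by 85 mm) begins 54 mm behind the grasp point. The pads swing forward as they close: fully open they stand 13 mm farther back than shut.
Start: joints at [62.876, 20.094, 94.641, -0, 65.266, -4.847], TCP at [0.208, 0.509, 0.231] pointing down, gripper open.
Joint ranges: [-157.81, 157.81], [-45, 120.19], [0.68, 151.7], [-89.99, 269.99], [4.06, 180], [-164.3, 164.3]. Speed limits (degrees/s): [127.2, 127.2, 159.86, 180, 180, 180].

INTERFACE

Orientations are given as a 3x3 rotation matrix whose columns are the frame's x, y, z axes.
In Python, from plant import env gives the robot as it stands. The module is installed in compiled form; this text tells all that it offers. Calls block until the motion is done:
- env.move_pose(position, orientation): joint-space move of the TCP to a pose.
- env.line_to(position, rotation=None, velocity=0.15, force_limit=None): straight line of the TCP; rotation=None keeps the orientation; velocity is the mean speed in m/s. With force_limit (N) it stops when the force on the tool has changed by that much, and returns True; else False.
- env.move_j(angles): joint-space move.
- env.move_gripper(opening): finger opening in m; the grip force is fixed at half the most; returns when the fingers have stopped.
- env.wait(seconds).
- env.solve_ik(position, orientation): joint angles nearest the present ones, or None.
- env.grab_frame(name): name is "scene" or "top"; returns (picture, depth): 384x512x3 uint8, blue, green, red; 384x512 float32, m along the optical axis (not along the pixel's ray), 0 where there is no reading.
- env.camera_info(name): a dict with "mtx" (3x3 intrinsics, pixels), "k1" (the pictures are not rectified: a ray, as slopes to the right and down, at radius r is drawn at 1 + k1 r^2 times it, then the intrinsics apply), "R" (3x3) and "t" (3): a world point X has camera coordinates R X + t. Camera axes: x right, y down, z forward; pixel columns grow to the right and rows downward; lengths in m; the calibration is good to about 2 mm. A picture is of the moment at which its call begins. camera_info takes no time and is no camera call.
A pose or a line that the arm cannot do raises env.PlanningError and nothing moves.
- env.hand_in(): hands the job in; it is judged then, once.
Readings, each from a call of its own:
- env.get_clock(): time.
- env.get_joints(): joint angles.
- env.get_qvel(): joint speeds.
- env.get_effort(): joint torques, N m.
- env.get_ee_pos(): TCP position.
- env.get_orientation(): TCP orientation.
- env.get_contact_force(): force on the tool from outside, world axes, zero at the start.
- env.get_wrist_torque(): the same for the moment, N m.
- env.get_width(): finger opening in m.
- env.get_grasp_force(): force on a finger pad.
Only numpy, scipy, OpenCV 4.12 (cv2) and the standard library are available. Lean on these libraries where they do the work, as an engineer would, in place of code of your own. Each camera call takes 0.05 s, during which the arm holds its last target. There are 200 camera calls.

## Working session

There is one attempt and no reset: what is moved stays moved. The work goes in short steps, each a Python script; the robot and the scene stay as the last script left them, time stands still between calls to the robot, and variables do not carry over. Pictures are saved under pics/ and viewed, at most 10 in all, crops included, and the job is handed in when it is done.

```bash
mkdir -p pics
python3 - <<'E'
from plant import env
import cv2,numpy as np
for n in("scene","top"):
    p,d=env.grab_frame(n); cv2.imwrite(f"pics/{n}0.png",cv2.resize(p,(800,600),interpolation=cv2.INTER_CUBIC)); np.savez(f"{n}0.npz",p=p,d=d)
    c=env.camera_info(n); print(n,c, (d>0).mean())
print(env.get_clock())
E
```

```text
scene {'mtx': array([[428.46806267,   0.        , 256.17293791],
       [  0.        , 428.46806267, 196.06941708],
       [  0.        ,   0.        ,   1.        ]]), 'k1': 0.005051688473282129, 'R': array([[ 0.54330714,  0.83950046,  0.00750533],
       [ 0.71853813, -0.46036217, -0.5213153 ],
       [-0.43418926,  0.28862719, -0.85333114]]), 't': array([-0.32223818, -0.37837773,  1.57698448])} 0.9962005615234375
top {'mtx': array([[391.68829725,   0.        , 254.6885683 ],
       [  0.        , 391.68829725, 189.12620978],
       [  0.        ,   0.        ,   1.        ]]), 'k1': -0.12477760109660724, 'R': array([[-0.00696814, -0.99982152,  0.01756034],
       [-0.98849843,  0.00423412, -0.15117186],
       [ 0.15107053, -0.01841176, -0.98835151]]), 't': array([-0.02483052,  0.57766408,  1.31489312])} 0.9961344401041666
0.1
```

View pics/scene0.png

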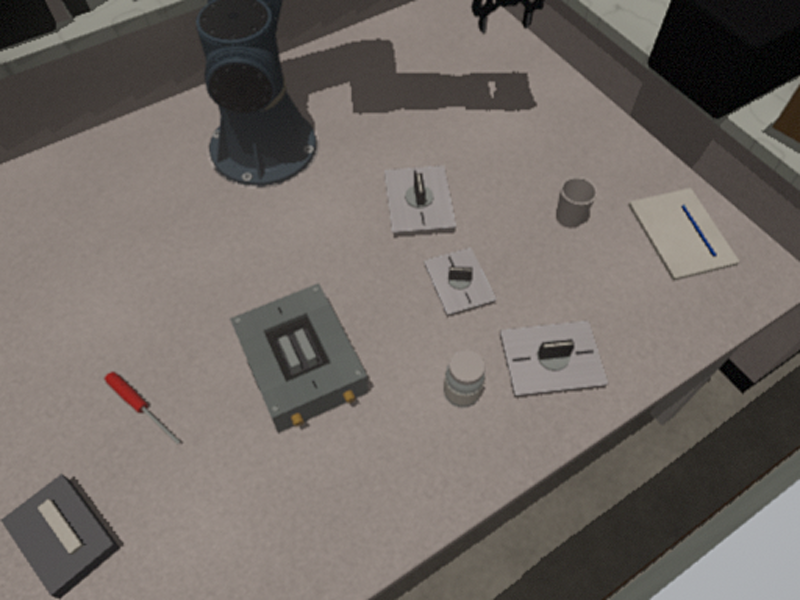

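View pics/top0.png

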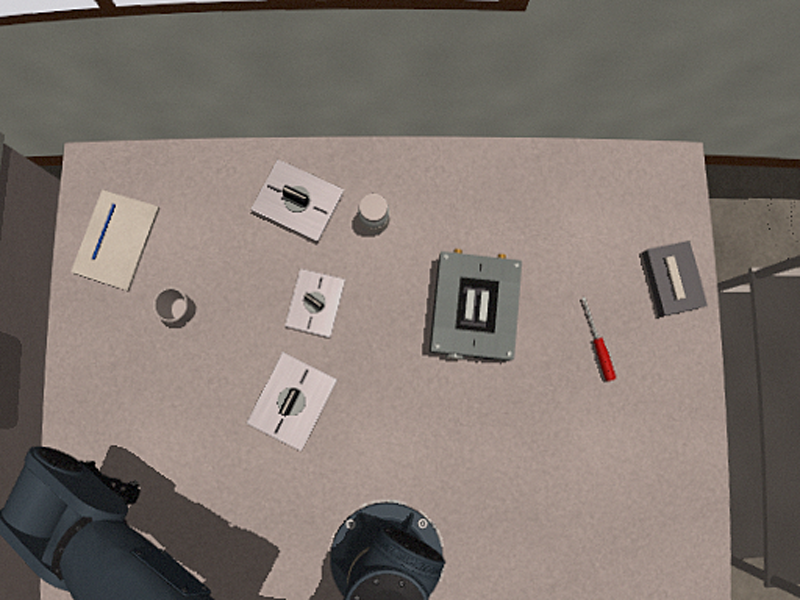

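Cover candidates in the top view (800x600): (298,200), (315,302) and (292,402). The one at (315,302), which is (460,280) in the scene view, is clearly the smallest, so I choose it. The pump is at (475,305), its opening between the pale cheeks. Next I check the choice in a crop and measure from both cameras.

```bash
cat > h.py <<'E'
import numpy as np,cv2
from plant import env
def cloud(n,d):
    c=env.camera_info(n); K=c["mtx"]; v,u=np.mgrid[:384,:512]
    a=np.stack([(u-K[0,2])/K[0,0],(v-K[1,2])/K[1,1]],-1); s=a.copy()
    for _ in range(8): s=a/(1+c["k1"]*(s**2).sum(-1,keepdims=True))
    P=np.dstack([s,np.ones(d.shape)])*d[...,None]
    P=(P-c["t"])@c["R"]; P[d<=0]=np.nan; return P
def ray(n,px):
    c=env.camera_info(n);p=cv2.undistortPoints(np.array([[px]],float),c["mtx"],np.array([c["k1"],0,0,0.]))[0,0]
    return -c["R"].T@c["t"], c["R"].T@np.r_[p,1]
def proj(n,X):
    c=env.camera_info(n);return cv2.projectPoints(np.atleast_2d(np.array(X,float)),cv2.Rodrigues(c["R"])[0],c["t"],c["mtx"],np.array([c["k1"],0,0,0.]))[0][:,0]
def rect(P):
    r=cv2.minAreaRect((P[:,:2]*1000).astype(np.float32)); (x,y),(w,h),a=r
    if w<h: w,h,a=h,w,a+90
    return np.round([x,y,w,h,(a+90)%180-90],1)
E
python3 - <<'E'
from h import *
I={n:np.load(n+"0.npz") for n in("top","scene")}
C={n:cloud(n,I[n]["d"]) for n in I}
u=C["top"][int(302*.64),int(315*.64)]; w=C["top"][int(305*.64),int(476*.64)]; print(u,w)
for n in I:
    P=C[n].reshape(-1,3); P=P[np.isfinite(P).all(1)]
    q=P[np.linalg.norm(P[:,:2]-u[:2],axis=1)<.1]; 
    t=q[np.linalg.norm(q[:,:2]-u[:2],axis=1)<.04]
    for nm,s in(("plate",q[(q[:,2]>.012)&(q[:,2]<.03)]),("knob",t[t[:,2]>.048])): print(n,nm,len(s),rect(s),np.median(s[:,2]))
    q=P[np.linalg.norm(P[:,:2]-w[:2],axis=1)<.17]
    s=q[(q[:,2]>.068)&(q[:,2]<.085)];z=s[np.linalg.norm(s[:,:2]-w[:2],axis=1)>.035];print(n,"pump",rect(z),np.median(z[:,2]))
    i=q[(np.linalg.norm(q[:,:2]-w[:2],axis=1)<.055)]; print(np.histogram(i[:,2],bins=np.arange(.0,.1,.005)))
def crop(n,c,h,f):
    c=np.round(c).astype(int);return cv2.resize(I[n]["p"][c[1]-h:c[1]+h,c[0]-h:c[0]+h],(f,f),interpolation=cv2.INTER_CUBIC),c
rows=[]
for n in I:
    r=[]
    for X,h in((np.r_[u[:2],.03],25),(np.r_[w[:2],.075],38)):
        im,c=crop(n,proj(n,X)[0],h,300 if 0 else 390);print(n,c,h);r.append(im)
    rows.append(np.hstack(r))
cv2.imwrite("pics/crop.png",cv2.resize(np.vstack(rows),(600,600)))
E
```

```text
[0.56339209 0.1569008  0.05351745] [ 0.5565768  -0.19988022  0.04082794]
top plate 1084 [566.1 161.1 136.5 107.1 -14.4] 0.021401051275927778
top knob 57 [566.  161.1  46.6  13.6  54.1] 0.05747081937784221
top pump [ 552.  -198.7  222.   181.6   -6.7] 0.07478705232990901
(array([  0,   0,   0,   0,   0,   0,   6, 124, 121,  13,  11,  22, 160,
       159, 131,  54,   1,   0,   0]), array([0.   , 0.005, 0.01 , 0.015, 0.02 , 0.025, 0.03 , 0.035, 0.04 ,
       0.045, 0.05 , 0.055, 0.06 , 0.065, 0.07 , 0.075, 0.08 , 0.085,
       0.09 , 0.095]))
scene plate 1087 [567.9 158.9 138.2 108.1 -13.7] 0.020841017597593887
scene knob 77 [569.  158.4  44.3  17.5  51.1] 0.055937759812194385
scene pump [ 553.2 -199.5  225.1  180.1   -6.6] 0.07450765133806544
(array([  0,   0,   0,   0,   0,   0,   5, 138, 115,  19,  16,  36, 202,
       221, 165,  54,   3,   0,   0]), array([0.   , 0.005, 0.01 , 0.015, 0.02 , 0.025, 0.03 , 0.035, 0.04 ,
       0.045, 0.05 , 0.055, 0.06 , 0.065, 0.07 , 0.075, 0.08 , 0.085,
       0.09 , 0.095]))
top [202 194] 25
top [305 194] 38
scene [293 177] 25
scene [190 222] 38
```

View pics/crop.png

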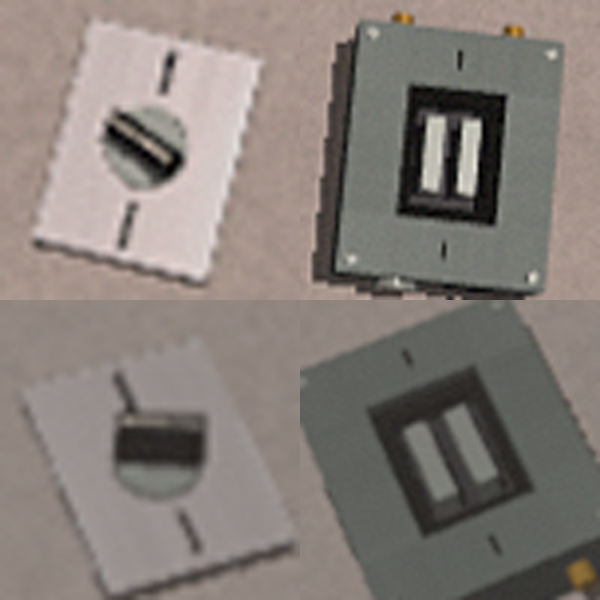

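The crop confirms it: cover with two ribs and a crosswise knob, opening with two cheeks. The plate measures 136x107 at z≈21 and the knob 46x14 at z≈57. The pump is 222x181 at z≈75, so every size agrees with the text and both cameras agree within 2 mm. Knob angle ≈ 68° (1.19 rad). Now grasp.

```bash
cat >> h.py <<'E'
def R(a):
    c,s=np.cos(np.radians(a)),np.sin(np.radians(a)); return np.array([[c,s,0],[s,-c,0],[0,0,-1]])
KN=np.array([.5672,.1600]); PU=np.array([.5526,-.1991]); KY,CY,PY=53.8,-14.2,-6.7
E
python3 - <<'E'
from h import *
print(env.get_orientation())
best=None
for k in(0,180,-180):
    q=env.solve_ik(np.r_[KN,.15],R(KY+k)); q2=env.solve_ik(np.r_[PU,.15],R(KY+k+PY-CY)); q3=env.solve_ik(np.r_[PU,.09],R(PY-5+k))
    print(k,*[None if x is None else np.round(x,0) for x in(q,q2,q3)])
E
```

```text
[[-9.25364263e-01  3.79078820e-01 -4.79093186e-04]
 [ 3.79079114e-01  9.25363785e-01 -9.43756301e-04]
 [ 8.55774587e-05 -1.05493257e-03 -9.99999440e-01]]
0 [11. 29. 93. -0. 58. 47.] [-24.  29.  93.  -0.  58.   4.] [-24.  34.  95.  -0.  51.  77.]
180 [  11.   29.   93.   -0.   58. -133.] None [ -24.   34.   95.   -0.   51. -103.]
-180 [  11.   29.   93.   -0.   58. -133.] None [ -24.   34.   95.   -0.   51. -103.]
```

Run:
```python
from h import *
env.move_pose(np.r_[KN,.14],R(KY))
print(env.line_to(np.r_[KN,.031],force_limit=8), env.get_ee_pos(),env.get_clock())
env.move_gripper(0.0)
print(env.get_width(),env.get_grasp_force(),env.get_contact_force())
env.line_to(np.r_[KN,.09],velocity=.08)
print(env.get_width(),env.get_contact_force(),env.get_ee_pos(),env.get_clock())
p,d=env.grab_frame("scene");P=cloud("scene",d);print(env.get_clock())
cv2.imwrite("pics/g.png",cv2.resize(p[100:260,190:400],(788,600)))
```

```text
False [0.56774772 0.16023004 0.03183478] 2.8167
0.01286964677251785 59.13448691368103 [-1.05939371 -1.02700563  5.09412195]
0.012744721920240948 [-0.52473208  0.4883409  -2.8439379 ] [0.56688601 0.15993921 0.08957971] 4.3583
4.4083
```

View pics/g.png

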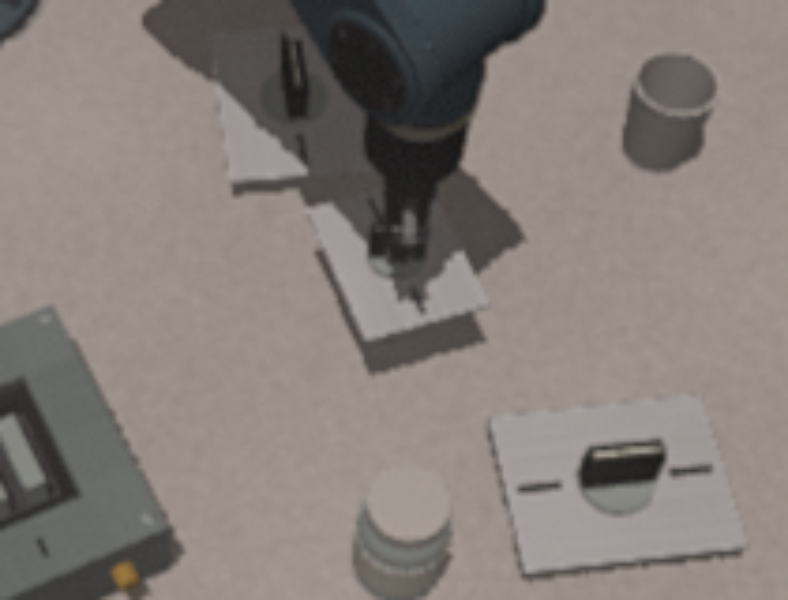

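The cover hangs level in the gripper at crop (400,290). Carry it over the pump and measure it there with both cameras.

```bash
cat > look.py <<'E'
from h import *
def look(zp,tag,ctr):
    out={}
    for n in("top","scene"):
        p,d=env.grab_frame(n); P=cloud(n,d); m=(np.hypot(P[...,0]-ctr[0],P[...,1]-ctr[1])<.095)&(abs(P[...,2]-zp)<.006)
        s=P[m]; print(n,len(s),rect(s),np.median(s[:,2]))
        # plane tilt
        A=np.c_[s[:,:2]-ctr,np.ones(len(s))]; print(" tilt",np.round(np.linalg.lstsq(A,s[:,2],rcond=None)[0],4))
        np.savez(f"{tag}_{n}.npz",p=p,d=d)
        c=proj(n,np.r_[ctr,zp])[0].astype(int); out[n]=cv2.resize(p[c[1]-40:c[1]+40,c[0]-40:c[0]+40],(400,400),interpolation=cv2.INTER_CUBIC); print(" c",c)
    cv2.imwrite(f"pics/{tag}.png",np.hstack(list(out.values())))
E
python3 - <<'E'
from look import *
a=KY+PY-CY
env.line_to(np.r_[KN,.15],velocity=.15)
env.line_to(np.r_[PU,.15],rotation=R(a),velocity=.15)
print(env.get_ee_pos(),env.get_clock())
env.wait(.3)
look(.15-.031+.021,"held",PU); print(env.get_clock())
E
```

```text
[ 0.55265765 -0.19868149  0.15001036] 7.5083
top 45 [ 593.3 -153.9   62.3   10.   -11.6] 0.13915252898036679
 tilt [-0.0085  0.0174  0.1388]
 c [308 192]
scene 1339 [ 554.  -200.3  137.9  106.2   -6.5] 0.13931569393864493
 tilt [ 0.0033 -0.0023  0.1394]
 c [186 209]
7.9083
```

View pics/held.png

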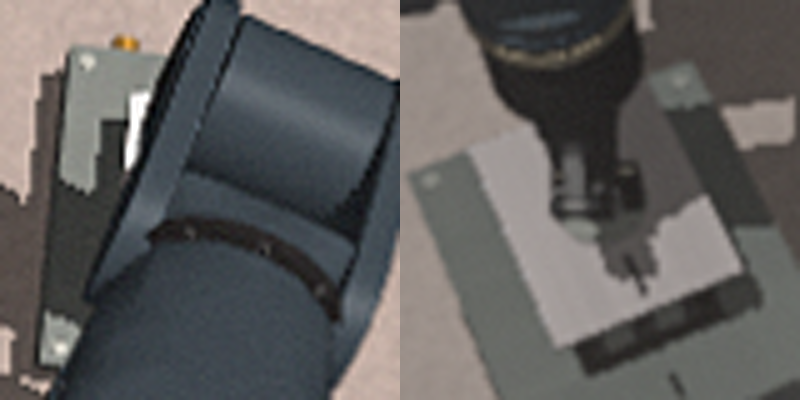

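Scene view: the cover is level over the pump, 136x106, yaw -6.5 against the pump's -6.6, and within 1 mm of centre. The arm blocks the top view. Lower with a force limit: about 0.097 means the bar is on the cheeks, 0.106 would mean the rim is caught.

Run:
```python
from look import *
T=PU+[-.0005,.0003]
env.line_to(np.r_[T,.112],velocity=.1); env.wait(.15)
f0=env.get_contact_force()
s=env.line_to(np.r_[T,.093],velocity=.03,force_limit=6)
print(s,env.get_ee_pos(),f0,env.get_contact_force(),env.get_wrist_torque(),env.get_clock())
look(.087,"placed",PU); print(env.get_clock())
```

```text
True [ 0.55205836 -0.19877151  0.09717966] [ 0.69643253  0.27154456 -1.77631523] [-0.34678152  0.42153945  5.39312125] [ 0.05543053  0.15368266 -0.02564853] 9.1
top 42 [ 575.2 -140.8  104.3   23.3  -29.2] 0.08693286471016493
 tilt [ 0.0097 -0.1249  0.0922]
 c [305 194]
scene 1225 [ 550.8 -214.1  138.9  134.    -6.4] 0.0864201785457488
 tilt [ 0.0024 -0.0025  0.0864]
 c [189 219]
9.2
```

View pics/placed.png

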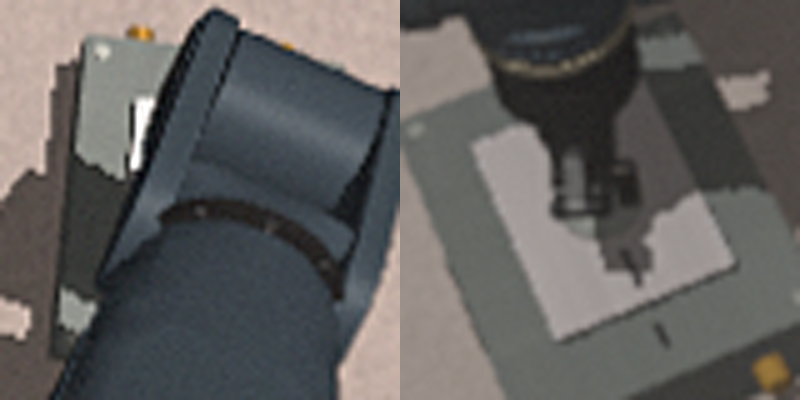

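Contact at z=0.0972: the rim is in the opening and the bar rests on the cheeks. Turn clockwise in steps, watching forces.

Run:
```python
from look import *
p0=env.get_ee_pos()
x0=np.r_[PU+[-.0005,.0003],.0972]
for a in(50,38,26,14,4,-3,PY-1):
    env.line_to(x0,rotation=R(a))
    f=env.get_contact_force(); print(a,np.round(f,1),np.round(env.get_wrist_torque(),2),np.round(env.get_ee_pos(),4),env.get_clock())
    if np.linalg.norm(f)>30: break
env.wait(.2)
look(.087,"turn",PU); print(env.get_clock())
```

```text
50 [0.1 1.  1.7] [ 0.12 -0.14 -0.06] [ 0.5523 -0.1988  0.0972] 9.55
38 [1.7 0.8 1.6] [ 0.05 -0.2  -0.  ] [ 0.5523 -0.1989  0.0973] 9.9083
26 [0.3 0.3 1.9] [-0.05 -0.19 -0.  ] [ 0.5522 -0.1988  0.0972] 10.2667
14 [-0.2 -0.5 -0.1] [-0.04 -0.13 -0.04] [ 0.552  -0.1988  0.0971] 10.625
4 [ 0.5 -0.2 -2.8] [ 0.04 -0.01 -0.01] [ 0.5516 -0.1986  0.0968] 10.95
-3 [-0.5 -1.  -3. ] [-0.   -0.06  0.03] [ 0.5518 -0.1987  0.097 ] 11.225
-7.7 [-0.1 -0.4 -2.5] [ 0.   -0.01  0.02] [ 0.552  -0.1987  0.0971] 11.475
top 34 [ 575.4 -134.3  107.2   31.   -17.7] 0.08596902366792794
 tilt [ 0.0281 -0.0357  0.0865]
 c [305 194]
scene 974 [ 563.  -203.   117.7  111.9   -5.6] 0.08658457473512743
 tilt [-0.0018 -0.0001  0.0867]
 c [189 219]
11.775
```

View pics/turn.png

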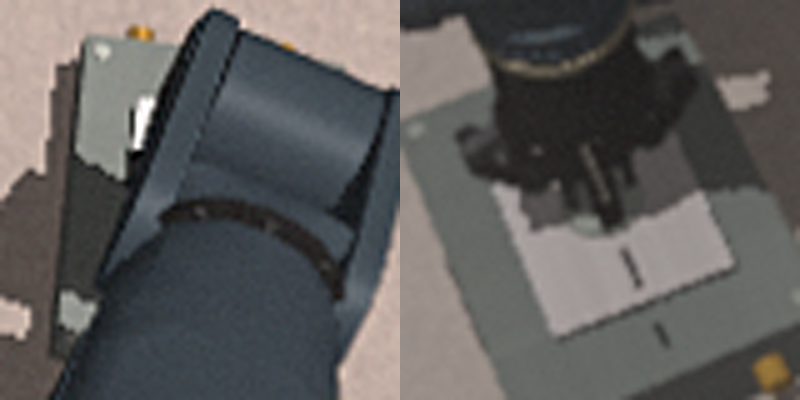

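The knob's slot line (595,175) now looks nearly parallel to the rib (632,268). I'll get the plate's yaw accurately from its edges before pressing.

```bash
cat > edge.py <<'E'
from h import *
def toz(n,px,z):
    o,r=ray(n,px); return (o+r*(z-o[2])/r[2])[:2]
def edge(n,img,ctr,yaw,z,size,side,lo=-.9,hi=.9,rng=.008):
    g=cv2.cvtColor(img,cv2.COLOR_BGR2GRAY).astype(np.float32)
    c,s=np.cos(np.radians(yaw)),np.sin(np.radians(yaw)); M=np.array([[c,-s],[s,c]])
    ax=0 if side[0]=="x" else 1; sg=1 if side[1]=="+" else -1
    pts=[]
    for t in np.linspace(lo,hi,41):
        l=np.zeros(2); l[1-ax]=t*size[1-ax]/2; off=np.linspace(-rng,rng,65); L=np.tile(l,(65,1)); L[:,ax]=sg*(size[ax]/2+off)
        W=L@M.T+ctr; px=proj(n,np.c_[W,np.full(65,z)]).astype(np.float32)
        v=cv2.remap(g,px[None,:,0],px[None,:,1],cv2.INTER_LINEAR)[0]; dv=np.abs(np.gradient(cv2.GaussianBlur(v[None],(1,1),0)[0])); dv=np.convolve(dv,np.ones(9)/9,"same"); dv[:8]=0;dv[-8:]=0
        k=dv.argmax()
        if dv[k]>.6: pts.append([l[1-ax],sg*(size[ax]/2+off[k])])
    pts=np.array(pts)
    if len(pts)<6: return None
    best=np.ones(len(pts),bool)
    for _ in range(6):
        q=np.polyfit(*pts[best].T,1); r=pts[:,1]-np.polyval(q,pts[:,0]); best=abs(r)<max(.0008,1.5*np.median(abs(r)))
    dy=np.degrees(np.arctan(q[0]))*(1 if ax==1 else -1)
    return side,"yaw %.2f"%(yaw+dy),"off mm %.2f"%(1000*q[1]),int(best.sum()),"rms %.2f"%(1000*r[best].std())
E
python3 - <<'E'
from edge import *
ctr=np.array([.5532,-.1995]); a=np.load("scene0.npz")["p"]; b=np.load("turn_scene.npz")["p"];c=np.load("placed_scene.npz")["p"]
for s in("x+","x-","y+","y-"): print("pump",edge("scene",a,ctr,-6.6,.075,(.22,.18),s))
for s in("x+","x-","y+","y-"): print("opening",edge("scene",a,ctr,-6.6,.075,(.116,.086),s,-.8,.8))
for nm,im in(("placed",c),("turn",b)):
  for s,lo,hi in(("x+",-.9,.9),("y-",-.1,.9),("y+",0,.9),("y-",-.9,.9)): print(nm,edge("scene",im,ctr,-6.6,.0868,(.136,.106),s,lo,hi))
cv2.imwrite("pics/z.png",cv2.resize(b[190:262,155:229],(617,600),interpolation=cv2.INTER_CUBIC))
E
```

```text
pump ('x+', 'yaw -6.51', 'off mm 109.57', 36, 'rms 0.44')
pump ('x-', 'yaw -6.40', 'off mm -110.19', 33, 'rms 0.39')
pump ('y+', 'yaw -6.35', 'off mm 91.99', 27, 'rms 0.35')
pump ('y-', 'yaw -6.57', 'off mm -90.22', 27, 'rms 0.46')
opening ('x+', 'yaw -5.97', 'off mm 56.49', 36, 'rms 0.44')
opening ('x-', 'yaw -6.96', 'off mm -58.33', 30, 'rms 0.42')
opening ('y+', 'yaw -6.99', 'off mm 41.71', 35, 'rms 0.43')
opening ('y-', 'yaw -6.38', 'off mm -43.29', 36, 'rms 0.38')
placed ('x+', 'yaw -6.70', 'off mm 66.89', 35, 'rms 0.34')
placed ('y-', 'yaw -6.55', 'off mm -53.91', 36, 'rms 0.39')
placed ('y+', 'yaw -6.98', 'off mm 52.33', 37, 'rms 0.37')
placed ('y-', 'yaw -6.58', 'off mm -53.95', 35, 'rms 0.44')
turn ('x+', 'yaw -8.07', 'off mm 66.19', 35, 'rms 0.40')
turn ('y-', 'yaw -7.82', 'off mm -53.03', 31, 'rms 0.33')
turn ('y+', 'yaw -8.59', 'off mm 53.65', 35, 'rms 0.41')
turn ('y-', 'yaw -7.79', 'off mm -53.04', 26, 'rms 0.33')
```

View pics/z.png

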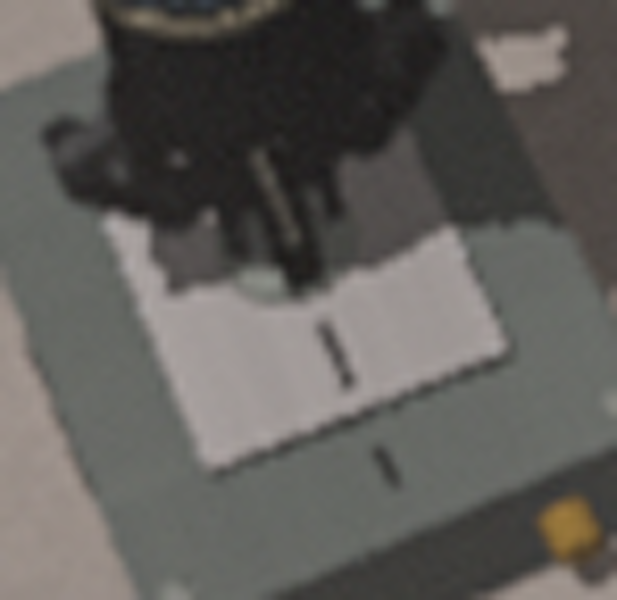

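Plate yaw is -8.0 and tool (knob) yaw -7.7, so the knob is within 0.5° of the ribs, which the slot and rib directions in the crop confirm (≈23.5° vs 22.6°). Pump yaw is -6.5. Ease the hung cover back 1.2° with the knob, then press down with a force limit.

Run:
```python
from look import *
from edge import edge
x=PU+[-.0003,.0003]
env.line_to(np.r_[x,.0972],rotation=R(-6.7)); env.wait(.2)
print(env.get_contact_force())
s=env.line_to(np.r_[x,.0912],velocity=.02,force_limit=25); print(s,env.get_ee_pos(),env.get_contact_force(),env.get_clock())
if not s:
    s=env.line_to(np.r_[x,.0875],velocity=.008,force_limit=22)
env.wait(.5); print(s,env.get_ee_pos(),env.get_contact_force(),env.get_wrist_torque(),env.get_width(),env.get_clock())
look(.080,"press",PU)
b=np.load("press_scene.npz")["p"]
for q,lo,hi in(("x+",-.9,.9),("y-",0,.9),("y+",.1,.9)): print(edge("scene",b,np.array([.5532,-.1995]),-6.6,.080,(.136,.106),q,lo,hi))
P=cloud("scene",np.load("press_scene.npz")["d"]); c=np.cos(np.radians(-6.6)); w=np.sin(np.radians(-6.6))
L=(P[...,:2]-[.5532,-.1995])@np.array([[c,-w],[w,c]])
for nm,m in(("plate front",(L[...,0]>.045)&(L[...,0]<.064)&(abs(L[...,1])<.048)),("pump front",(L[...,0]>.075)&(L[...,0]<.1)&(abs(L[...,1])<.07)),
 ("plate y+",(L[...,1]>.035)&(L[...,1]<.049)&(L[...,0]>.0)&(L[...,0]<.06)),("plate y-",(L[...,1]<-.035)&(L[...,1]>-.049)&(L[...,0]>.0)&(L[...,0]<.06))): print(nm,m.sum(),np.round(np.median(P[...,2][m]),4))
v=b[190:262,155:229]; cv2.imwrite("pics/z2.png",cv2.resize(v,(617,600),interpolation=cv2.INTER_CUBIC))
```

```text
[ 0.05237825  0.58883385 -2.42861885]
False [ 0.55256697 -0.19891892  0.09157567] [-0.87048103  0.42175906  3.99760991] 12.675
True [ 0.55260055 -0.19895149  0.09029227] [-1.4914722   0.3516589   6.51286078] [0.126728   0.33641425 0.00596849] 0.012909316363072937 13.5417
top 239 [ 572.6 -130.1  157.7   43.5  -16.4] 0.0762664113227928
 tilt [ 0.0009 -0.0381  0.0793]
 c [305 194]
scene 1699 [ 563.1 -204.5  189.1  163.6   63.6] 0.07783946721201565
 tilt [0.001  0.0016 0.0781]
 c [189 220]
('x+', 'yaw -6.93', 'off mm 66.54', 32, 'rms 0.37')
('y-', 'yaw -6.75', 'off mm -52.83', 29, 'rms 0.35')
('y+', 'yaw -7.14', 'off mm 53.29', 35, 'rms 0.35')
plate front 506 0.348
pump front 425 0.0748
plate y+ 399 0.3747
plate y- 374 0.2912
```

View pics/z2.png

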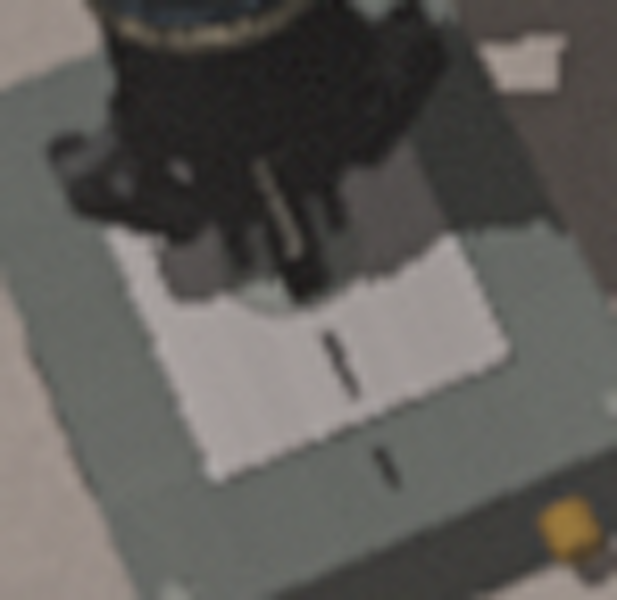

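The cover is down and yawed -6.9, slot in line with the rib, but the net push after the stop is only about 9 N. Press in small steps until there is margin.

Run:
```python
from h import *
x=PU+[-.0003,.0003]
for z in np.arange(.0901,.0870,-.0003):
    env.line_to(np.r_[x,z],velocity=.01); env.wait(.15); f=env.get_contact_force(); print(round(z,4),np.round(f,1),np.round(env.get_ee_pos(),4))
    if f[2]>20: break
env.wait(1); print(env.get_contact_force(),env.get_wrist_torque(),env.get_ee_pos(),env.get_width(),env.get_clock())
from edge import edge
b,d=env.grab_frame("scene")
for q,lo,hi in(("x+",-.9,.9),("y-",0,.9),("y+",.1,.9)): print(edge("scene",b,np.array([.5532,-.1995]),-6.6,.080,(.136,.106),q,lo,hi))
P=cloud("scene",d).reshape(-1,3); P=P[np.isfinite(P).all(1)]; c,w=np.cos(np.radians(-6.6)),np.sin(np.radians(-6.6))
L=(P[:,:2]-[.5532,-.1995])@np.array([[c,-w],[w,c]])
m=(abs(L[:,0])<.062)&(abs(L[:,1])<.047)&(P[:,2]>.07)&(P[:,2]<.09)
g=(L[:,0]>.078)&(L[:,0]<.1)&(abs(L[:,1])<.07)&(P[:,2]>.06)
A=np.c_[L[m],np.ones(m.sum())];print(m.sum(),np.linalg.lstsq(A,P[m,2],rcond=None)[0],np.median(P[g,2]))
```

```text
0.0901 [-0.2 -1.2  5.1] [ 0.5526 -0.1989  0.0904]
0.0898 [-1.1  0.   6.7] [ 0.5526 -0.1989  0.0903]
0.0895 [-2.   1.   9.4] [ 0.5526 -0.1989  0.0902]
0.0892 [-3.3  0.6 12.8] [ 0.5526 -0.199   0.0903]
0.0889 [-4.8  0.5 16. ] [ 0.5527 -0.199   0.0902]
0.0886 [-4.8  2.2 19.3] [ 0.5527 -0.199   0.0902]
0.0883 [-6.8  2.5 22. ] [ 0.5527 -0.199   0.0902]
[-5.72343443  2.40650833 22.90165568] [0.58300324 1.2471721  0.0056468 ] [ 0.55267799 -0.19896461  0.09015743] 0.012952799137296142 17.4417
('x+', 'yaw -7.03', 'off mm 66.57', 32, 'rms 0.40')
('y-', 'yaw -7.06', 'off mm -52.64', 31, 'rms 0.47')
('y+', 'yaw -6.72', 'off mm 53.01', 34, 'rms 0.35')
762 [-0.0050524   0.00161897  0.08011897] 0.07450206369117728
```

```bash
python3 -c "
from plant import env
print(env.hand_in())"
```

```text
the job is handed in; nothing more can be done
None
```

I handed the job in at 17.4 s: the smallest cover is in the pump's opening, its knob turned clockwise to within about 0.5° of the ribs, and the arm is still pressing it flush with about 23 N; no result came back from the judging.

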